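Press a tube's end plug home on a sprung stop and keep it held

ROBOT

A 7-joint arm with a two-finger parallel gripper is mounted at the origin on the work surface; the furniture and walls round the work are solid. World frame = base frame: x ahead of the robot, y to its left, z up, the work surface at z = 0. Lengths are in m, angles in rad, forces in N, time in s.
With the tool pointing down it reaches from about 0.4 to 0.85 m from the base axis. Payload 10.4 kg.
Tool frame: the origin (TCP) lies at the very end of the fingers, on their centre line; the grasp point (between the pads) lies 19 mm behind it; z points along the fingers, y is the direction in which the jaws open and shut (so a half turn about z gives the same grasp; the last joint's range is limited). The gripper opens to 85 mm and grips with 20 to 120 N. Pads are 22 mm wide; open, the fingers measure 114 mm over their backs; the gripper's body (76 mm by 85 mm) begins 54 mm behind the grasp point. The pads swing forward as they close: fully open they stand 13 mm farther back than shut.
Start: joints at [-1.279, 0.332, -0.065, 1.46, 0.022, 1.35, -0.088], TCP at [0.194, 0.594, 0.231] pointing down, gripper open.
Joint ranges: [-2.6, 2.6], [-0.5, 2.12], [-1.47, 1.34], [0.16, 2.42], [-1.27, 4.41], [0.06, 2.06], [-2.6, 2.6]. Speed limits (rad/s): [2.22, 2.22, 2.79, 2.79, 3.14, 3.14, 3.14].

INTERFACE

Orientations are given as a unit quaternion [x, y, z, w].
In Python, from workcell import manip gives the robot as it stands.
- The arm moves only by the tool arm_command, never from a script. Its arguments are lists of equal length, an entry for each row: "slide": the shift along the tool's x, y, z in mm, a list of three; "turn": the turn about the tool's z in degrees; "grip": the closure, from 0 (fully open) to 1 (shut). In form: {"slide": [[tx, ty, tz], ...], "turn": [turn, ...], "grip": [grip, ...]}. A call has 1 to 10 rows; each row shifts and turns the commanded pose from where the row before left it, along the tool's axes as they then stand; what a row does not reach is not made up. A row lasts 1/12 s, in which the tool goes at most 41.7 mm and 7.16 degrees, less where a joint would pass 70% of its speed; a pose out of reach is approached as far as the arm can. A call with a gripper value outside its range is refused whole. The fingers move at their own pace and stop on an object; "newtons" is the grip in N (left out, the last holds). Time passes only in rows, so rows that do not move let the fingers close. It gives the time, the measured TCP pose, the force and the opening at its end, in the units of the state.
- manip.get_obs(): the state, without advancing time (a new reading comes with each control period).
- manip.camera(name): name is "scene" or "top" or "wrist"; returns the picture (400x640x3 uint8, blue, green, red); there is no depth.
- manip.camera_info(name): a dict with "fx", "fy", "cx", "cy" (pixels), "rvec" (rotation vector, rad) and "tvec" (3), from world to camera coordinates, as OpenCV has them. Camera axes: x right, y down, z forward; pixel columns grow to the right and rows downward; lengths in m; the calibration is good to about 2 mm. A picture is of the moment at which its call begins: read the wrist's pose just before it. camera_info takes no time and is no camera call; for the wrist camera it gives the pose at the moment of the call.
- manip.hand_in(): hands the job in, once; it reports no verdict.
Trained networks look in the newest picture that a camera, given by its name, has taken for a name from the list of things; names that differ only in an ending like _2 or _b are one class to them, and where a whole thing is asked for, a point or a joint stands for the part that bears it (a point fixed in the world has none). Each returns a list of dicts, best first, with "score" (0 to 1); they miss things now and then, are a little off and sometimes report something else, mostly with a low value. They report only what shows in the picture. A call takes as long as a camera call.
- manip.cut_out(target, camera): "pixels" (400x640 bool, what is visible of it).
- manip.tip_of(target, camera): "xyz" ([x, y, z] in m, in the coordinates of the camera as it stood for that picture, good to about 4 mm: a listed point, or the origin of a listed thing).
The state is a dict: "clock": time; "joint_pos": joint angles; "joint_velocities": joint speeds; "tau": joint torques, N m; "position": TCP position; "ee_rot": TCP orientation; "ft_force": force on the tool from outside, world axes, zero at the start; "torque": the same for the moment, N m; "grip_width": opening from 0.0 (shut) to 1.0 (fully open).
Only numpy, scipy, OpenCV 4.12 (cv2) and the standard library are available. Lean on these libraries where they do the work, as an engineer would, in place of code of your own. Each camera call takes 0.05 s, during which the arm holds its last target.

TASK

Be my third hand: lay the square tube flat on the jig's bed, end plug towards the sprung stop plate, centred and in line, and push it endways against the plate until the plug is fully home and the front of the plate stands between the two scribed lines on the bed (about 10 N). Keep that push steady for at least three seconds and finish while still holding it there, so that I can drive the screw. Never push the plate back as far as its end stop, keep the hand off the jig itself at the hold, and leave the other things on the bench where they are.

Things in the scene. Friction and masses are not known exactly. Their poses are not given: they have to be found in the camera images.
- tube: bare aluminium square tube, 120 mm long, 40 mm wide and 40 mm high, about 0.2 kg, lying loose on the bench on one of its sides. Origin: centre of its underside (half its length). x along the tube towards the end with the black plastic plug, z up. The other end is open.
- end_plug (a joint): black plastic end plug, a push fit in the tube's +x end; it stays where it is left and takes about 4 N to slide. Value in m: how far its 5 mm thick, 40 x 40 mm head still stands off the tube's end; 0 = fully home, 0.006 to 0.010 at the start.
- plug_face (a point): centre of the outer face of the plug's head, 20 mm above the tube's underside; from the tube's origin it lies 60 mm + 5 mm + the joint value along the tube's x. Axes as the tube's.
- jig: assembly jig fixed to the bench: plywood bed 225 x 94 mm, top 12 mm above the bench, with a grey spring housing 66 mm wide, standing 56 mm above the bed, at its far end. Origin: on the bench under the bed, on its centre line, 80 mm from the bed's near (open) end. x along the bed towards the stop plate (the direction to push), z up. The bed is clear from x = -80 mm to the plate at x = 70 mm.
- stop_plate (a joint): bare steel stop plate, 50 mm high, 60 mm wide, 8 mm thick, on two rods in front of the spring housing; it springs back towards the open end of the bed. Value in m: how far it has been pushed back along the jig's x; 0 at rest, 600 N/m without preload (so 10 N at 0.017), end stop at 0.028. Two scribed lines on the bed at each side of the plate mark its front face at 0.012 and 0.022.
- plate_face (a point): point on the front face of the stop plate, on the centre line, 20 mm above the bed's top (where the middle of the plug should press); at rest 70 mm along the jig's x from its origin; moves with the plate. Axes as the jig's.
- padlock: brass padlock, 61 x 40 x 17 mm, lying near the work; origin at the centre of its underside; leave it alone.
- nut: steel hex nut, 30 x 26 x 13 mm, at the far edge of the bench; origin at the centre of its underside; leave it alone.
- tape_roll: roll of black tape, 68 mm across, 18 mm high; origin at the centre of its underside; leave it alone.
- screwdriver: red-handled screwdriver, 192 mm long, at the left of the parts organiser; origin at the centre of its underside; leave it alone.

How it is judged:
By the outcome, as a careful person would: the job done as asked, in the order asked, and still so for the second after the job is handed in, while the arm keeps its last pose, push and grip.
It also fails if it takes over 48 s, if anything falls off the work surface, if the arm or the gripper's body presses on something with over 40 N, if the wrist force passes 120 N, or if a joint passes its speed limit or range.

## Working session

There is one attempt and no reset: what is moved stays moved. The work goes in short steps, Python scripts to look and compute and a tool call to move; the robot and the scene stay as the last step left them, time stands still between calls to the robot, and variables do not carry over. Pictures are saved under pics/ and viewed, and the job is handed in when it is done.

Besides the shell and the picture viewer there is one more tool, called after ">>>" by a JSON object that holds its "fn" and its "kwargs", one argument or row to a line. arm_command: Moves the arm, as the interface text tells. Its arguments: {"type":"object","properties":{"slide":{"type":"array","items":{"type":"array","items":{"type":"number"}}},"turn":{"type":"array","items":{"type":"number"}},"grip":{"type":"array","items":{"type":"number"}},"newtons":{"type":"number"}},"required":["slide","turn","grip"]}

```bash
ls; mkdir -p pics
cat > h.py <<'E'
import numpy as np, cv2
from workcell import manip
from scipy.spatial.transform import Rotation as R
def snap(n,f):
    ci=manip.camera_info(n); im=manip.camera(n); cv2.imwrite('pics/'+f,im); return im,ci
def toworld(ci,p):
    M=cv2.Rodrigues(np.array(ci['rvec'],float))[0]; return M.T@(np.array(p)-np.array(ci['tvec']).ravel())
def proj(ci,P):
    K=np.array([[ci['fx'],0,ci['cx']],[0,ci['fy'],ci['cy']],[0,0,1.]])
    return cv2.projectPoints(np.array(P,float).reshape(-1,3),np.array(ci['rvec'],float),np.array(ci['tvec'],float),K,None)[0].reshape(-1,2)
def ray(ci,uv,z):
    M=cv2.Rodrigues(np.array(ci['rvec'],float))[0]; c=-M.T@np.array(ci['tvec'],float).ravel()
    d=M.T@np.array([(uv[0]-ci['cx'])/ci['fx'],(uv[1]-ci['cy'])/ci['fy'],1.]); return c+d*(z-c[2])/d[2]
E
python3 - <<'E'
from h import *
np.set_printoptions(precision=4,suppress=True)
o=manip.get_obs(); print(o['clock'],o['position'],o['ee_rot'],o['ft_force'],o['grip_width'])
for n in ['scene','top']:
    im,ci=snap(n,n+'1.png'); M=cv2.Rodrigues(np.array(ci['rvec'],float))[0]
    print(n,-M.T@np.array(ci['tvec']).ravel())
    for t in ['tube','plug_face','jig','plate_face','padlock','tape_roll','nut','screwdriver']:
        for r in manip.tip_of(t,n)[:2]: print(t,round(r['score'],2),toworld(ci,r['xyz']),proj(ci,toworld(ci,r['xyz'])))
print(manip.get_obs()['clock'])
E
```

```text
pics
0.0 [0.1934 0.5939 0.2305] [ 0.1568  0.9876 -0.0007 -0.0001] [-0.1466  1.5111 -0.5705] 1.0026109806224062
scene [-0.3133  0.3473  0.7519]
jig 0.66 [ 0.4789 -0.002  -0.0034] [[303.5833 228.2955]]
plate_face 0.77 [ 0.5494 -0.0157  0.0314] [[297.5831 200.7484]]
tape_roll 0.98 [0.635  0.1376 0.002 ] [[232.5695 205.6355]]
nut 0.65 [ 0.6519 -0.1325  0.0049] [[320.6197 178.5474]]
screwdriver 0.84 [0.4677 0.2671 0.0028] [[199.0562 260.2866]]
top [ 0.4192 -0.083   1.0583]
tube 0.83 [ 0.4634 -0.2655  0.0026] [[397.8698 228.861 ]]
plug_face 0.61 [ 0.5394 -0.2608  0.0215] [[397.2944 197.2159]]
jig 0.96 [ 0.4793 -0.0003 -0.0017] [[290.4068 220.3954]]
plate_face 0.53 [ 0.5466 -0.0122  0.0334] [[294.9421 191.8193]]
padlock 0.82 [ 0.393  -0.4011 -0.003 ] [[453.015  258.8417]]
tape_roll 0.94 [0.6371 0.1382 0.0027] [[236.948 156.548]]
tape_roll 0.39 [ 0.4803 -0.0031 -0.0024] [[291.5545 220.0173]]
nut 0.66 [ 0.6559 -0.1311 -0.0011] [[344.1231 151.3237]]
screwdriver 0.67 [ 0.4719  0.27   -0.0012] [[181.8378 221.257 ]]
0.9
```

View pics/top1.png

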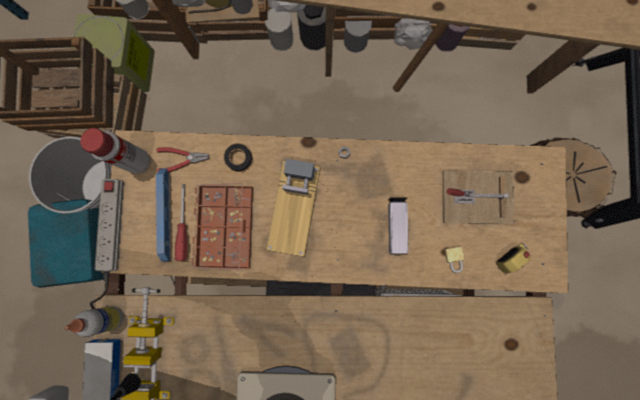

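View pics/scene1.png

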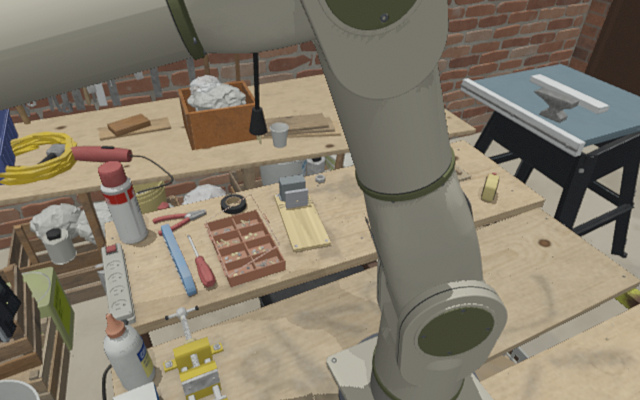

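The plugged end of the tube points away from the robot (black edge near px 398,199). The jig is at px 290,220, with its stop at the far end and about 9° of yaw. I'll move the wrist camera over the work next.

>>> {"fn": "arm_command", "kwargs": {
  "slide": [
    [0,0,-40],
    [-15,-15,-35],
    [-28,-30,0],
    [-28,-30,0],
    [-28,-30,0],
    [-28,-30,0],
    [-28,-30,0],
    [-28,-30,0],
    [-28,-30,0],
    [-28,-30,0]
  ],
  "turn": [0,0,0,0,0,0,0,0,0,0],
  "grip": [0,0,0,0,0,0,0,0,0,0]
}}

```text
clock: 1.73
position: [0.3422, 0.2759, 0.3065]
ee_rot: [0.157, 0.988, 0.0, 0.0]
ft_force: [2.5, 0.7, 0.7]
grip_width: 0.999
```

>>> {"fn": "arm_command", "kwargs": {
  "slide": [
    [-28,-30,0],
    [-28,-30,0],
    [-28,-30,0],
    [-28,-30,0],
    [-28,-30,0],
    [-28,-30,0],
    [0,0,0]
  ],
  "turn": [0,0,0,0,0,0,0],
  "grip": [0,0,0,0,0,0,0]
}}

```text
clock: 2.32
position: [0.448, 0.0469, 0.3068]
ee_rot: [0.162, 0.987, -0.0, 0.001]
ft_force: [-0.3, -0.2, -1.2]
grip_width: 1.001
```

Run:
```python
from h import *
np.set_printoptions(precision=4,suppress=True)
im,ci=snap('wrist','w1.png'); M=cv2.Rodrigues(np.array(ci['rvec'],float))[0]
print(-M.T@np.array(ci['tvec']).ravel(),M)
for t in ['tube','plug_face','jig','plate_face']:
    for r in manip.tip_of(t,'wrist')[:2]: print(t,round(r['score'],2),toworld(ci,r['xyz']),proj(ci,toworld(ci,r['xyz'])))
```

```text
[0.3854 0.0688 0.4491] [[ 0.3206  0.9472  0.0008]
 [ 0.9137 -0.3095  0.2635]
 [ 0.2498 -0.0838 -0.9647]]
tube 0.95 [ 0.4668 -0.2597 -0.0041] [[144.6021 229.4723]]
plug_face 0.52 [ 0.5407 -0.259   0.0173] [[159.2541 275.8641]]
jig 0.71 [0.482  0.001  0.0015] [[302.4784 187.9094]]
plate_face 0.63 [ 0.5478 -0.0154  0.035 ] [[305.5904 238.3954]]
```

View pics/w1.png

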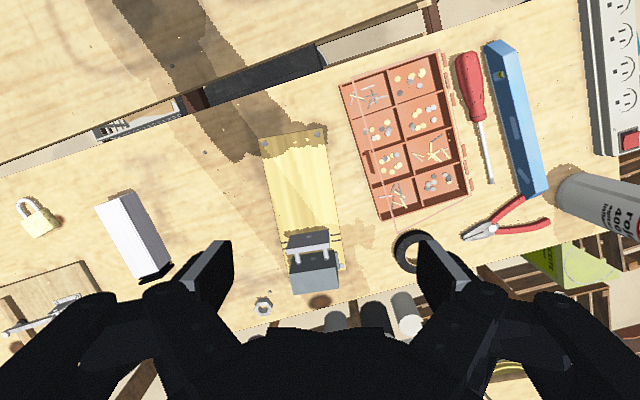

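The wrist view shows the bed with its near corners around (262,140) and (325,128), the plate near (305,245), and the tube from (112,200) to (155,278), plug lowest in the picture. I'll zoom in.

Run:
```python
import cv2
im=cv2.imread('pics/w1.png')
cv2.imwrite('pics/w1j.png',cv2.resize(im[115:300,240:360],None,fx=3.2,fy=3.2,interpolation=cv2.INTER_CUBIC))
cv2.imwrite('pics/w1t.png',cv2.resize(im[180:300,80:190],None,fx=4.5,fy=4.5,interpolation=cv2.INTER_CUBIC))
```

```text
(no output)
```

View pics/w1j.png

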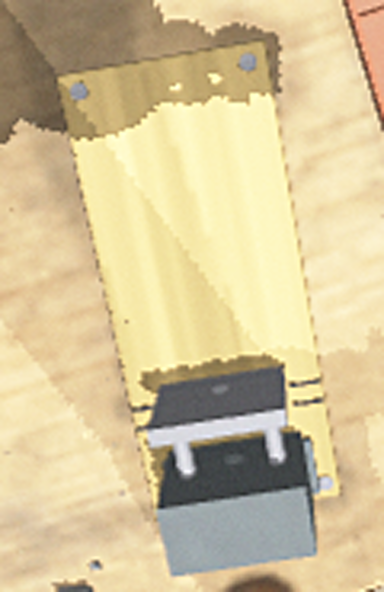

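View pics/w1t.png

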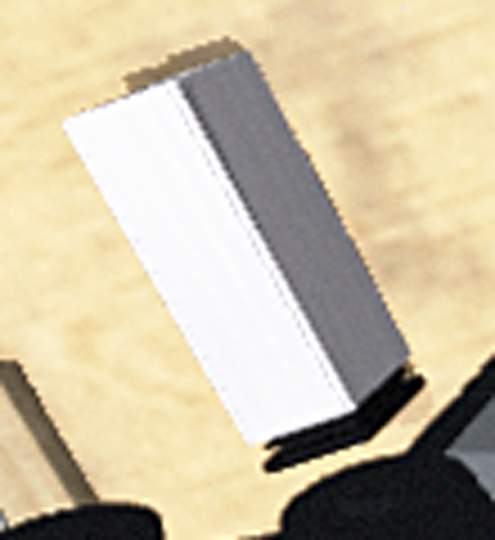

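Run:
```python
from h import *
np.set_printoptions(precision=4,suppress=True)
ci=manip.camera_info('wrist')
f=lambda u,v,z:ray(ci,(u,v),z)
j=[f(258.1,139.1,.012),f(323.75,127.5,.012),f(345.6,269.7,.012),f(281.6,241.6,.012)]
print('jig',np.array(j),np.linalg.norm(j[0]-j[1]))
yaw=lambda a,b:np.degrees(np.arctan2(*(b-a)[1::-1]))
print(yaw(j[1],j[2]),yaw(j[0],j[3]),yaw(j[0],j[1])-90, np.linalg.norm(j[1]-j[2]))
m=(j[0]+j[1])/2
for y in(-8.7,-9.,-9.3,-9.6): print('origin',y,m+.08*np.array([np.cos(np.radians(y)),np.sin(np.radians(y)),0]))
t=[f(94,206.7,.04),f(120,197.3,.04),f(136.7,278.4,.04),f(158.9,270.4,.04)]
print('tube',np.array(t),np.mean(t,0),yaw(t[0],t[2]),yaw(t[1],t[3]),np.linalg.norm(t[0]-t[1]),np.linalg.norm(t[0]-t[2]),np.linalg.norm(t[1]-t[3]))
print(f(171.1,258.9,0),f(135.6,190.7,0))
```

```text
jig [[ 0.3906 -0.0239  0.012 ]
 [ 0.404   0.069   0.012 ]
 [ 0.6243  0.0336  0.012 ]
 [ 0.5477 -0.0462  0.012 ]] 0.09389693084430772
-9.131518592795567 -8.077099959180481 -8.198079704267727 0.22313455661641604
origin -8.7 [0.4764 0.0104 0.012 ]
origin -9.0 [0.4763 0.01   0.012 ]
origin -9.3 [0.4763 0.0096 0.012 ]
origin -9.6 [0.4762 0.0092 0.012 ]
tube [[ 0.4064 -0.2695  0.04  ]
 [ 0.4054 -0.2284  0.04  ]
 [ 0.526  -0.2646  0.04  ]
 [ 0.5242 -0.2272  0.04  ]] [ 0.4655 -0.2474  0.04  ] 2.3454482071425917 0.616775318992696 0.04104050966827279 0.11973805886959833 0.11887018252249343
[ 0.5255 -0.2291  0.    ] [ 0.4056 -0.231   0.    ]
```

Run:
```python
from h import *
np.set_printoptions(precision=4,suppress=True)
ci=manip.camera_info('wrist'); o=manip.get_obs(); print(o['clock'],o['position'],o['ee_rot'],o['joint_velocities'])
im,ci=snap('wrist','w2.png'); M=cv2.Rodrigues(np.array(ci['rvec'],float))[0]
print(-M.T@np.array(ci['tvec']).ravel(),M)
im0=cv2.imread('pics/w1.png'); 
print(cv2.phaseCorrelate(im0[100:260,:,1].astype(float),im[100:260,:,1].astype(float)))
for t in ['tube','plug_face','jig','plate_face']:
    for r in manip.tip_of(t,'wrist')[:2]: print(t,round(r['score'],2),toworld(ci,r['xyz']),proj(ci,toworld(ci,r['xyz'])))
f=lambda u,v,z:ray(ci,(u,v),z)
cv2.imwrite('pics/w2j.png',cv2.resize(im[115:300,240:360],None,fx=3.2,fy=3.2,interpolation=cv2.INTER_CUBIC))
cv2.imwrite('pics/w2t.png',cv2.resize(im[180:300,80:190],None,fx=4.5,fy=4.5,interpolation=cv2.INTER_CUBIC))
```

```text
2.5667 [0.4455 0.0559 0.3062] [ 0.1557  0.9878  0.0001 -0.0001] [-0.0068  0.0001 -0.0043  0.0008  0.0023 -0.0009  0.0012]
[0.3829 0.0769 0.4486] [[ 0.3091  0.951   0.0009]
 [ 0.9179 -0.2986  0.2614]
 [ 0.2488 -0.0799 -0.9652]]
((-6.084305238812874, 5.111740444640489), 0.4584790821793259)
tube 0.93 [ 0.469  -0.2594 -0.0028] [[138.9796 232.5826]]
plug_face 0.79 [ 0.5384 -0.2569  0.0172] [[153.3186 276.0346]]
jig 0.55 [ 0.4775 -0.0025 -0.0009] [[293.9366 189.059 ]]
plate_face 0.82 [ 0.5446 -0.0155  0.034 ] [[298.5782 239.9664]]
```

View pics/w2j.png

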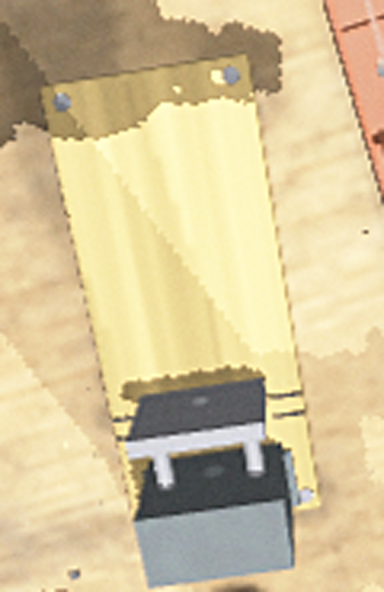

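View pics/w2t.png

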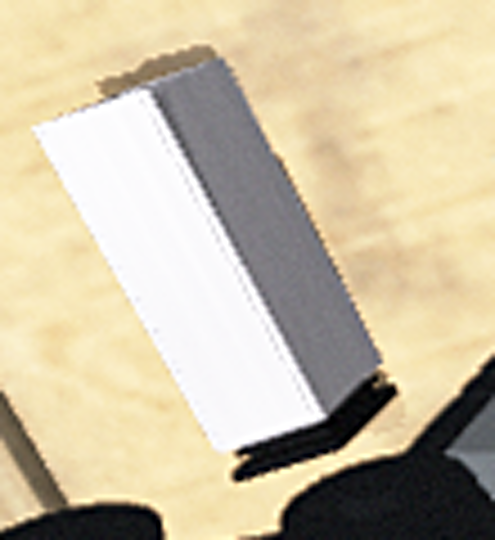

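```bash
cat > m.py <<'E'
from h import *
np.set_printoptions(precision=4,suppress=True)
yaw=lambda a,b:np.degrees(np.arctan2(*(b-a)[1::-1]))
def meas(ci,J,T,B):
    f=lambda p,z:ray(ci,p,z)
    j=[f(p,.012) for p in J]
    print('jig',np.array(j),np.linalg.norm(j[0]-j[1]))
    print(yaw(j[1],j[2]),yaw(j[0],j[3]),yaw(j[0],j[1])-90, np.linalg.norm(j[1]-j[2]))
    m=(j[0]+j[1])/2
    for y in(-8.6,-9.,-9.6): print('origin',y,m+.08*np.array([np.cos(np.radians(y)),np.sin(np.radians(y)),0]))
    t=[f(p,.04) for p in T]
    print('tube',np.array(t),np.mean(t,0),yaw(t[0],t[2]),yaw(t[1],t[3]),np.linalg.norm(t[0]-t[1]),np.linalg.norm(t[0]-t[2]),np.linalg.norm(t[1]-t[3]))
    b=[f(p,0) for p in B];print(np.array(b),yaw(b[1],b[0]))
E
python3 - <<'E'
from m import *
ci=manip.camera_info('wrist'); print(manip.get_obs()['position'])
meas(ci,[(253.1,142.5),(317.2,132.2),(339.4,273.75),(275,240.9)],[(87.3,208.2),(113.3,199.1),(129.3,280.4),(152.7,271.6)],[(164.9,260.4),(129.3,192.2)])
E
```

```text
[0.4457 0.0553 0.3063]
jig [[ 0.393  -0.033   0.012 ]
 [ 0.4075  0.0577  0.012 ]
 [ 0.6284  0.0214  0.012 ]
 [ 0.5436 -0.0562  0.012 ]] 0.0918049243299124
-9.34043043410012 -8.773202678891163 -9.086998793563126 0.22378135802125004
origin -8.6 [0.4794 0.0004 0.012 ]
origin -9.0 [ 0.4793 -0.0002  0.012 ]
origin -9.6 [ 0.4792 -0.001   0.012 ]
tube [[ 0.4054 -0.2802  0.04  ]
 [ 0.4049 -0.2392  0.04  ]
 [ 0.5257 -0.2774  0.04  ]
 [ 0.5232 -0.2376  0.04  ]] [ 0.4648 -0.2586  0.04  ] 1.3009620722408979 0.7897978475780186 0.04097384526222521 0.12023563166571945 0.11839764866301247
[[ 0.5249 -0.2406  0.    ]
 [ 0.4048 -0.2418 -0.    ]] 0.592347833099233
```

>>> {"fn": "arm_command", "kwargs": {
  "slide": [
    [-14,-37,0],
    [-14,-37,0],
    [-14,-37,10],
    [-14,-37,10],
    [-14,-37,10],
    [-14,-37,20],
    [-14,-37,20],
    [-10,-22,20],
    [-7,-13,16],
    [0,0,0]
  ],
  "turn": [0,0,0,0,0,0,0,0,0,0],
  "grip": [0,0,0,0,0,0,0,0,0,0]
}}

```text
clock: 3.65
position: [0.4621, -0.2581, 0.1998]
ee_rot: [0.158, 0.987, -0.001, -0.002]
ft_force: [0.1, 0.5, 0.4]
grip_width: 1.001
```

>>> {"fn": "arm_command", "kwargs": {
  "slide": [
    [0,0,0],
    [0,0,0],
    [0,0,0],
    [0,0,0],
    [0,0,0],
    [0,0,0]
  ],
  "turn": [-6.3,-6.3,-6.2,0,0,0],
  "grip": [0,0,0,0,0,0]
}}

```text
clock: 4.15
position: [0.4642, -0.2553, 0.203]
ee_rot: [-0.005, 1.0, 0.0, 0.0]
ft_force: [0.7, 0.1, 0.2]
grip_width: 1.003
```

Run:
```python
from m import *
o=manip.get_obs(); print(o['clock'],o['position'],o['ee_rot'],np.abs(o['joint_velocities']).max(),o['ft_force'])
print(R.from_quat(o['ee_rot']).as_matrix())
im,ci=snap('wrist','w3.png'); M=cv2.Rodrigues(np.array(ci['rvec'],float))[0]
print(-M.T@np.array(ci['tvec']).ravel())
for t in ['tube','plug_face','plate_face']:
    for r in manip.tip_of(t,'wrist')[:2]: print(t,round(r['score'],2),toworld(ci,r['xyz']),proj(ci,toworld(ci,r['xyz'])))
```

```text
4.15 [ 0.4642 -0.2553  0.203 ] [-0.0052  1.      0.0001  0.0002] 0.014753706048987875 [0.732  0.1354 0.1887]
[[-0.9999 -0.0104  0.0005]
 [-0.0104  0.9999  0.0003]
 [-0.0005  0.0003 -1.    ]]
[ 0.3983 -0.2553  0.3453]
tube 0.64 [ 0.4655 -0.2615 -0.0011] [[318.4998 170.9722]]
plug_face 0.66 [ 0.5391 -0.2598  0.0218] [[319.4143 238.407 ]]
plate_face 0.8 [ 0.5483 -0.0134  0.036 ] [[541.9525 252.9952]]
```

View pics/w3.png

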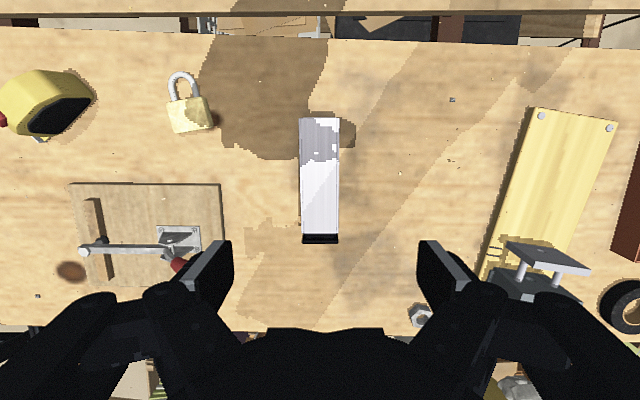

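Run:
```python
import cv2
im=cv2.imread('pics/w3.png')
cv2.imwrite('pics/w3t.png',cv2.resize(im[105:255,280:360],None,fx=4,fy=4,interpolation=cv2.INTER_CUBIC))
cv2.imwrite('pics/w3j.png',cv2.resize(im[95:310,470:640],None,fx=2.7,fy=2.7,interpolation=cv2.INTER_CUBIC))
```

```text
(no output)
```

View pics/w3t.png

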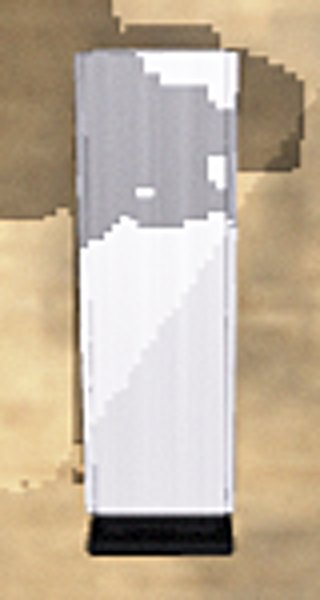

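View pics/w3j.png

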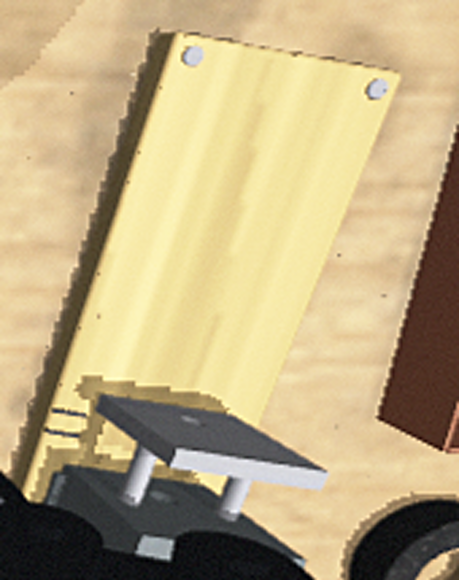

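Run:
```python
from m import *
ci=manip.camera_info('wrist')
t=[ray(ci,p,.04) for p in [(298.5,118),(339.5,117.5),(302,233.25),(338.25,233)]]
print(np.array(t),np.mean(t,0),yaw(t[0],t[2]),yaw(t[1],t[3]))
j=[ray(ci,p,.012) for p in [(535.9,107.2),(618.1,121.7)]];print(np.array(j),np.linalg.norm(j[0]-j[1]),yaw(*j)-90)
# triangulation with w2 (pose from its printout)
M2=np.array([[0.3091,0.951,0.0009],[0.9179,-0.2986,0.2614],[0.2488,-0.0799,-0.9652]]);c2=np.array([.3829,.0769,.4486])
K=np.array([[ci['fx'],0,ci['cx']],[0,ci['fy'],ci['cy']],[0,0,1.]])
M=cv2.Rodrigues(np.array(ci['rvec'],float))[0]
P1=K@np.c_[M,np.array(ci['tvec']).ravel()];P2=K@np.c_[M2,-M2@c2]
a=np.array([(298.5,118),(339.5,117.5),(302,233.25),(338.25,233),(535.9,107.2),(618.1,121.7)]).T
b=np.array([(87.3,208.2),(113.3,199.1),(129.3,280.4),(152.7,271.6),(253.1,142.5),(317.2,132.2)]).T
X=cv2.triangulatePoints(P1,P2,a,b);print((X[:3]/X[3]).T)
```

```text
[[ 0.4054 -0.2807  0.04  ]
 [ 0.4045 -0.2411  0.04  ]
 [ 0.5251 -0.2784  0.04  ]
 [ 0.5244 -0.2396  0.04  ]] [ 0.4648 -0.26    0.04  ] 1.1163160720576932 0.694883123367888
[[ 0.3924 -0.0342  0.012 ]
 [ 0.4062  0.0558  0.012 ]] 0.09111331810170371 -8.736162990604498
[[ 0.4055 -0.2809  0.0384]
 [ 0.4048 -0.2409  0.0369]
 [ 0.5262 -0.2786  0.0377]
 [ 0.525  -0.2394  0.0369]
 [ 0.3926 -0.0329  0.0101]
 [ 0.4069  0.0581  0.0097]]
```

>>> {"fn": "arm_command", "kwargs": {
  "slide": [
    [-0.5,-4.7,20],
    [0,0,35],
    [0,0,35],
    [0,0,35],
    [0,0,30],
    [0,0,20],
    [0,0,12],
    [0,0,5],
    [0,0,0],
    [0,0,0]
  ],
  "turn": [-0.3,0,0,0,0,0,0,0,0,0],
  "grip": [0,0,0,0,0,0,0,0,0,0]
}}

```text
clock: 5.18
position: [0.4652, -0.2608, 0.0117]
ee_rot: [-0.009, 1.0, -0.0, 0.001]
ft_force: [0.3, -0.7, 1.0]
grip_width: 1.001
```

Run:
```python
from m import *
o=manip.get_obs(); print(o['clock'],o['position'],R.from_quat(o['ee_rot']).as_matrix()[:,1],np.abs(o['joint_velocities']).max(),o['ft_force'])
im,ci=snap('wrist','w4.png')
```

```text
5.1833 [ 0.4652 -0.2608  0.0117] [-0.0183  0.9998 -0.0005] 0.013289527352915848 [ 0.2817 -0.7371  1.014 ]
```

View pics/w4.png

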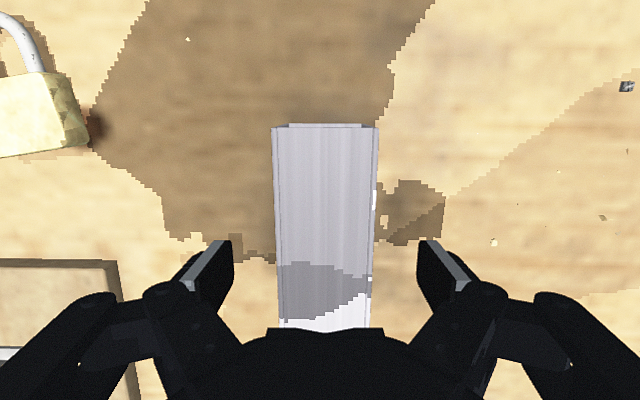

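The tube sits centred between the open fingers (columns 275 to 375, fingers at 230 and 420). I'll close the gripper.

>>> {"fn": "arm_command", "kwargs": {
  "slide": [
    [0,0,0],
    [0,0,0],
    [0,0,0],
    [0,0,0],
    [0,0,0],
    [0,0,0],
    [0,0,0],
    [0,0,0]
  ],
  "turn": [0,0,0,0,0,0,0,0],
  "grip": [0.3,0.5,0.6,0.8,1,1,1,1],
  "newtons": 70
}}

```text
clock: 5.9
position: [0.465, -0.2606, 0.0114]
ee_rot: [-0.009, 1.0, 0.0, 0.001]
ft_force: [-1.3, -0.0, 7.8]
grip_width: 0.455
```

Run:
```python
from m import *
o=manip.get_obs(); print(o['clock'],o['position'],R.from_quat(o['ee_rot']).as_matrix(),np.abs(o['joint_velocities']).max(),o['ft_force'],o['grip_width'])
```

```text
5.9 [ 0.465  -0.2606  0.0114] [[-0.9998 -0.0185  0.0011]
 [-0.0185  0.9998  0.    ]
 [-0.0011  0.     -1.    ]] 0.0011694578384637228 [-1.2953 -0.0228  7.8022] 0.4554113415463791
```

>>> {"fn": "arm_command", "kwargs": {
  "slide": [
    [0,0,-10],
    [0,0,-25],
    [0,0,-30],
    [0,20,-15],
    [0,35,0],
    [0,38,0],
    [0,38,0],
    [0,38,0],
    [0,35,0],
    [0,30,0]
  ],
  "turn": [0,0,0,0,0,0,0,0,0,0],
  "grip": [1,1,1,1,1,1,1,1,1,1]
}}

```text
clock: 6.73
position: [0.4596, -0.0239, 0.0912]
ee_rot: [-0.01, 1.0, 0.0, 0.0]
ft_force: [1.1, 0.8, -2.6]
grip_width: 0.455
```

>>> {"fn": "arm_command", "kwargs": {
  "slide": [
    [0,18,0],
    [-1,10,0],
    [0,0,0],
    [0,0,0],
    [0,0,0],
    [0,0,0],
    [0,0,0]
  ],
  "turn": [0,0,5,5.1,0,0,0],
  "grip": [1,1,1,1,1,1,1]
}}

```text
clock: 7.32
position: [0.4606, 0.0009, 0.0908]
ee_rot: [0.078, 0.997, -0.0, -0.0]
ft_force: [-0.2, 0.1, -2.7]
grip_width: 0.452
```

Run:
```python
from m import *
o=manip.get_obs(); A=R.from_quat(o['ee_rot']).as_matrix();print(o['clock'],o['position'],A,np.abs(o['joint_velocities']).max(),o['ft_force'],o['grip_width'])
print('yaw',np.degrees(np.arctan2(-A[1,0],-A[0,0])))
im,ci=snap('wrist','w5.png');snap('top','t5.png')
for t in ['tube','plug_face','plate_face','jig']:
  for c in ['wrist','top']:
    for r in manip.tip_of(t,c)[:1]: print(t,c,round(r['score'],2),toworld(manip.camera_info(c),r['xyz']))
```

```text
7.3167 [0.4606 0.0009 0.0908] [[-0.9879  0.1553 -0.0001]
 [ 0.1553  0.9879 -0.0001]
 [ 0.0001 -0.0001 -1.    ]] 0.0076315394344322485 [-0.2303  0.0673 -2.7044] 0.45198501988019263
yaw -8.935519504592905
tube wrist 0.97 [0.4638 0.002  0.0767]
tube top 0.39 [ 0.6528 -0.132   0.0015]
plate_face top 0.45 [ 0.5453 -0.0113  0.033 ]
jig top 0.7 [ 0.4799 -0.0019 -0.0016]
```

View pics/w5.png

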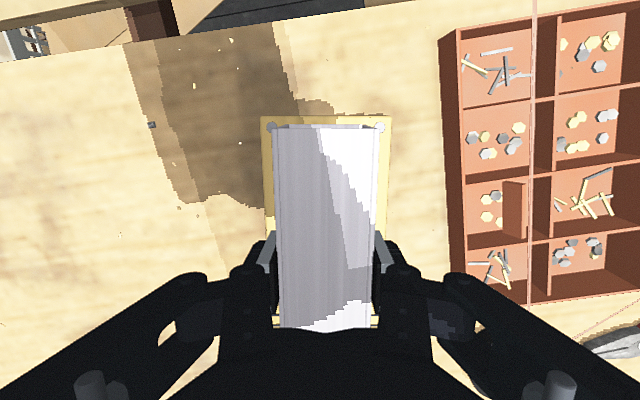

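View pics/t5.png

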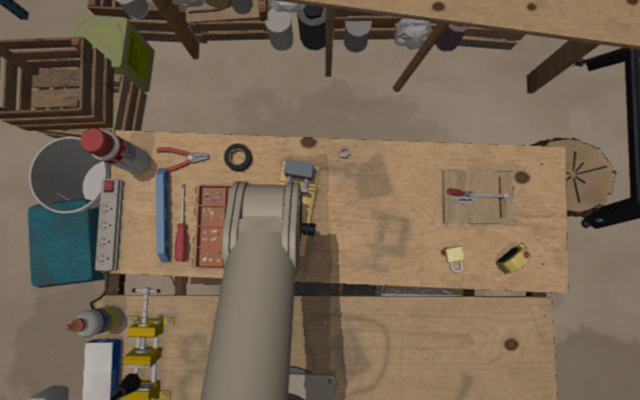

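Run:
```python
import cv2
im=cv2.imread('pics/w5.png')
cv2.imwrite('pics/w5c.png',cv2.resize(im[100:340,240:410],None,fx=3.5,fy=2.5,interpolation=cv2.INTER_CUBIC))
```

```text
(no output)
```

View pics/w5c.png

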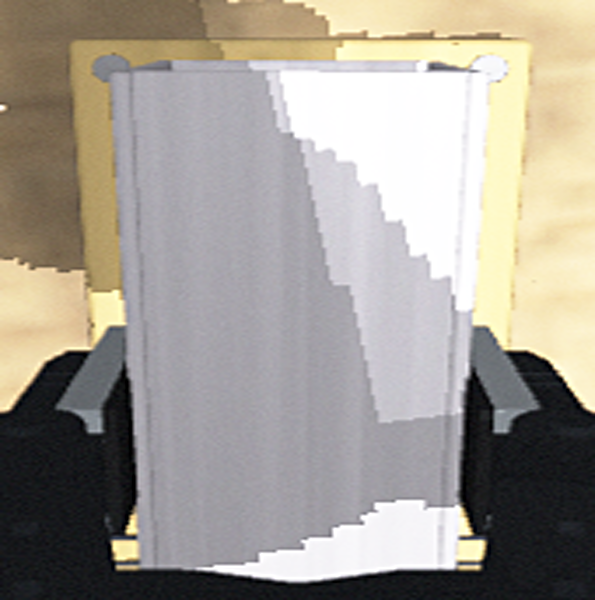

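Run:
```python
from m import *
ci=manip.camera_info('wrist'); p=manip.get_obs()['position'];print(p)
b=[ray(ci,q,.012) for q in [(260,116),(392.3,116),(266.3,238),(386.6,238)]]
t=[ray(ci,q,p[2]-.0114+.04) for q in [(272,128.8),(379.1,128.8),(280.6,327.6),(370,327.6)]]
for n,x in(('bed',b),('tube',t)):
    x=np.array(x);e=(x[0]+x[1])/2;g=(x[2]+x[3])/2
    print(n,e,g,yaw(e,g),np.linalg.norm(x[0]-x[1]),np.linalg.norm(x[2]-x[3]),yaw(x[0],x[1])-90)
    if n=='bed': o=e+.08*np.array([np.cos(np.radians(-9)),np.sin(np.radians(-9)),0]); print('o',o); be=e
u=np.array([np.cos(np.radians(-9)),np.sin(np.radians(-9)),0]);v=np.array([-u[1],u[0],0])
te=(t[0]+t[1])/2; tg=(t[2]+t[3])/2
print('tube rear rel bed end',(te-be)@u,(te-be)@v,(tg-be)@v)
```

```text
[0.4606 0.0015 0.0907]
bed [0.3994 0.0132 0.012 ] [ 0.4904 -0.001   0.012 ] -8.898606713021804 0.09259627492879564 0.09366389171190186 -9.112689417341642
o [0.4784 0.0007 0.012 ]
tube [0.402  0.012  0.1193] [ 0.486  -0.0015  0.1193] -9.146967544873071 0.038990142959312045 0.03904556433256411 -9.114574120479602
tube rear rel bed end 0.0027745511514466917 -0.0007834604639270827 -0.0010016769532228665
```

The tube is over the bed, parallel to it within about 0.2° and 0.8 to 1 mm to the right of centre. I'll lower it with a 1 mm correction.

>>> {"fn": "arm_command", "kwargs": {
  "slide": [
    [0,1,5],
    [0,0,15],
    [0,0,18],
    [0,0,14],
    [0,0,8],
    [0,0,3],
    [0,0,0],
    [0,0,0],
    [0,0,0]
  ],
  "turn": [0,0,0,0,0,0,0,0,0],
  "grip": [1,1,1,1,1,1,1,1,1]
}}

```text
clock: 8.57
position: [0.4614, 0.0026, 0.0284]
ee_rot: [0.079, 0.997, 0.0, 0.001]
ft_force: [0.4, -0.7, -1.5]
grip_width: 0.453
```

>>> {"fn": "arm_command", "kwargs": {
  "slide": [
    [0,0,1],
    [0,0,0],
    [0,0,1],
    [0,0,0]
  ],
  "turn": [0,0,0,0],
  "grip": [1,1,1,1]
}}

```text
clock: 8.9
position: [0.4608, 0.0026, 0.0257]
ee_rot: [0.079, 0.997, 0.0, 0.0]
ft_force: [0.2, -0.2, -1.7]
grip_width: 0.456
```

>>> {"fn": "arm_command", "kwargs": {
  "slide": [
    [0,0,0.8],
    [0,0,0],
    [0,0,0.8],
    [0,0,0],
    [0,0,0]
  ],
  "turn": [0,0,0,0,0],
  "grip": [1,1,1,1,1]
}}

```text
clock: 9.32
position: [0.4608, 0.0025, 0.024]
ee_rot: [0.079, 0.997, -0.0, -0.0]
ft_force: [0.8, 0.2, -2.6]
grip_width: 0.453
```

>>> {"fn": "arm_command", "kwargs": {
  "slide": [
    [0,0,0.6],
    [0,0,0],
    [0,0,0]
  ],
  "turn": [0,0,0],
  "grip": [1,1,1]
}}

```text
clock: 9.57
position: [0.4608, 0.0025, 0.0235]
ee_rot: [0.079, 0.997, 0.0, 0.0]
ft_force: [-0.3, -0.5, -2.2]
grip_width: 0.454
```

>>> {"fn": "arm_command", "kwargs": {
  "slide": [
    [0,0,0.6],
    [0,0,0],
    [0,0,0]
  ],
  "turn": [0,0,0],
  "grip": [1,1,1]
}}

```text
clock: 9.82
position: [0.4608, 0.0025, 0.0233]
ee_rot: [0.079, 0.997, 0.0, -0.0]
ft_force: [-4.7, -0.3, 8.8]
grip_width: 0.454
```

>>> {"fn": "arm_command", "kwargs": {
  "slide": [
    [0,0,0.6],
    [0,0,0],
    [0,0,0]
  ],
  "turn": [0,0,0],
  "grip": [1,1,1]
}}

```text
clock: 10.07
position: [0.4608, 0.0025, 0.0233]
ee_rot: [0.079, 0.997, 0.001, -0.0]
ft_force: [-10.0, 0.1, 21.8]
grip_width: 0.454
```

>>> {"fn": "arm_command", "kwargs": {
  "slide": [
    [0,0,-0.85],
    [0,0,0],
    [0,0,0]
  ],
  "turn": [0,0,0],
  "grip": [1,1,1]
}}

```text
clock: 10.32
position: [0.461, 0.0025, 0.0234]
ee_rot: [0.079, 0.997, 0.0, 0.0]
ft_force: [-2.8, -0.2, 5.8]
grip_width: 0.458
```

Run:
```python
from m import *
o=manip.get_obs(); A=R.from_quat(o['ee_rot']).as_matrix();print(o['clock'],o['position'],A,o['ft_force'],o['torque'])
print('yaw',np.degrees(np.arctan2(-A[1,0],-A[0,0])))
im,ci=snap('wrist','w6.png');s,_=snap('scene','s6.png')
cv2.imwrite('pics/w6c.png',cv2.resize(im[100:340,230:420],None,fx=3.5,fy=2.5,interpolation=cv2.INTER_CUBIC))
```

```text
10.3167 [0.461  0.0025 0.0234] [[-0.9876  0.1571  0.0003]
 [ 0.1571  0.9876  0.0003]
 [-0.0003  0.0003 -1.    ]] [-2.7551 -0.1842  5.8387] [-0.0334  0.3375 -0.0201]
yaw -9.040776243296966
```

View pics/w6c.png

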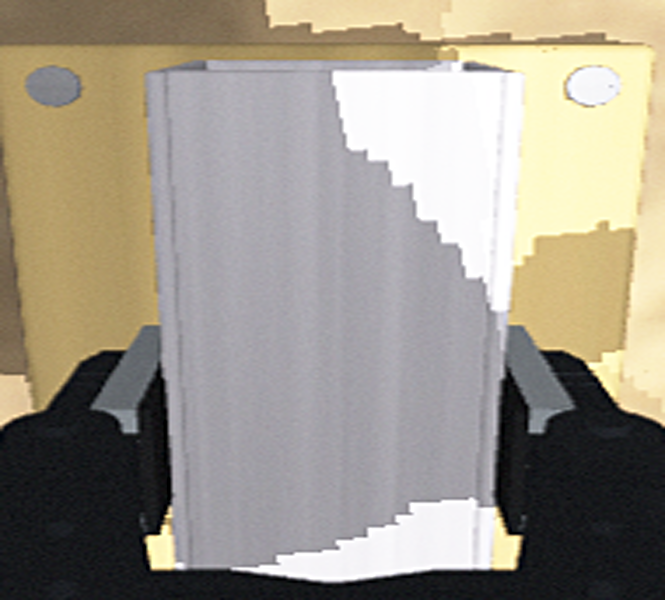

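View pics/s6.png

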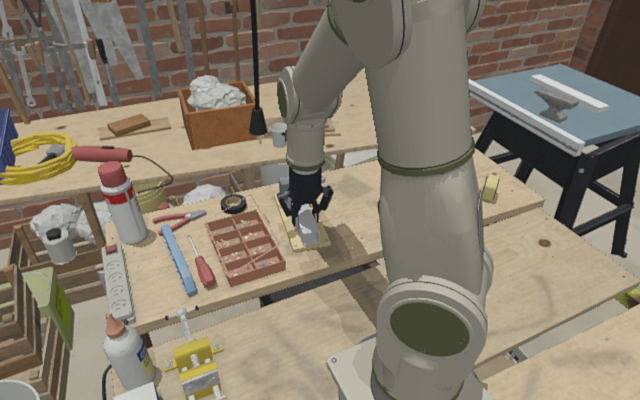

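Run:
```python
from m import *
ci=manip.camera_info('wrist'); c=lambda x,y:(230+x/3.5,100+y/2.5)
s=[ray(ci,c(*q),.012) for q in [(53,86),(593,86)]]
t=[ray(ci,c(*q),.052) for q in [(149,72),(522,72),(182,569),(491,569)]]
e=[ray(ci,c(*q),.012) for q in [(18,260),(637,260)]]
u=np.array([np.cos(np.radians(-9)),np.sin(np.radians(-9)),0]);v=np.array([-u[1],u[0],0])
m=sum(s)/2; print('screws',s,np.linalg.norm(s[0]-s[1]),yaw(*s)-90)
print('edges mid',(sum(e)/2-m)@v,np.linalg.norm(e[0]-e[1]))
a=(t[0]+t[1])/2;b=(t[2]+t[3])/2
print('tube lat',(a-m)@v,(b-m)@v,'tube yaw',yaw(a,b),np.linalg.norm(t[0]-t[1]))
print('tube rear ahead of screws',(a-m)@u, a)
```

```text
screws [array([ 0.401 , -0.0268,  0.012 ]), array([0.4131, 0.0485, 0.012 ])] 0.07624509500421549 -9.13003749938666
edges mid 0.000524718701924849 0.09284024550397213
tube lat 0.0015843938914112492 0.0016022405745005994 tube yaw -8.987976064300106 0.03877709291523652
tube rear ahead of screws -0.004954148296926286 [0.4024 0.0132 0.052 ]
```

>>> {"fn": "arm_command", "kwargs": {
  "slide": [
    [0,-0.6,-0.15],
    [-3,0,0],
    [-4,0,0],
    [-3,0,0],
    [-2,0,0],
    [0,0,0],
    [0,0,0]
  ],
  "turn": [0,0,0,0,0,0,0],
  "grip": [1,1,1,1,1,1,1]
}}

```text
clock: 11.0
position: [0.4718, 0.0003, 0.0232]
ee_rot: [0.079, 0.997, 0.0, -0.001]
ft_force: [-4.8, 0.9, 7.4]
grip_width: 0.453
```

>>> {"fn": "arm_command", "kwargs": {
  "slide": [
    [-2,0,0],
    [-2,0,0],
    [-2,0,0],
    [-2,0,0],
    [0,0,0],
    [0,0,0]
  ],
  "turn": [0,0,0,0,0,0],
  "grip": [1,1,1,1,1,1]
}}

```text
clock: 11.5
position: [0.4783, -0.0007, 0.0232]
ee_rot: [0.079, 0.997, 0.001, -0.003]
ft_force: [-14.5, 2.1, 19.7]
grip_width: 0.457
```

>>> {"fn": "arm_command", "kwargs": {
  "slide": [
    [0,0,-0.4],
    [0,0,-0.3],
    [0,0,0],
    [0,0,0]
  ],
  "turn": [0,0,0,0],
  "grip": [1,1,1,1]
}}

```text
clock: 11.83
position: [0.4798, -0.0011, 0.0235]
ee_rot: [0.079, 0.997, -0.0, -0.001]
ft_force: [-2.4, 1.4, -3.4]
grip_width: 0.458
```

Run:
```python
from m import *
o=manip.get_obs(); A=R.from_quat(o['ee_rot']).as_matrix();print(o['clock'],o['position'],A,o['ft_force'],o['torque'])
print('yaw',np.degrees(np.arctan2(-A[1,0],-A[0,0])))
im,ci=snap('wrist','w7.png')
```

```text
11.8333 [ 0.4798 -0.0011  0.0235] [[-0.9876  0.1567 -0.0014]
 [ 0.1567  0.9876 -0.0001]
 [ 0.0014 -0.0003 -1.    ]] [-2.4231  1.3831 -3.379 ] [0.2886 0.6877 0.1291]
yaw -9.01726359053799
```

View pics/w7.png

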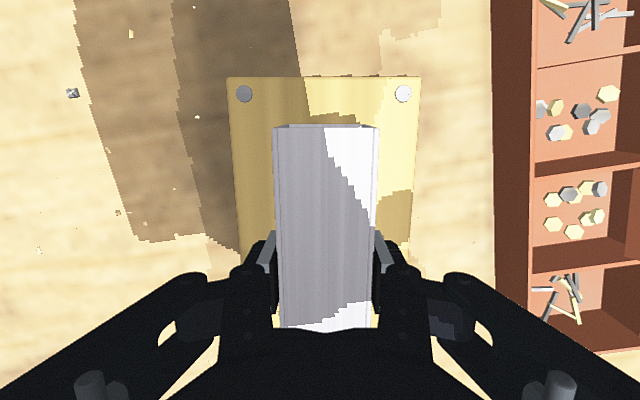

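>>> {"fn": "arm_command", "kwargs": {
  "slide": [
    [-1.5,0,0],
    [-1.5,0,0],
    [-1.5,0,0],
    [-1.5,0,0],
    [0,0,0],
    [0,0,0]
  ],
  "turn": [0,0,0,0,0,0],
  "grip": [1,1,1,1,1,1]
}}

```text
clock: 12.38
position: [0.4863, -0.0022, 0.0239]
ee_rot: [0.079, 0.997, -0.0, -0.0]
ft_force: [-4.0, 2.1, -4.9]
grip_width: 0.455
```

>>> {"fn": "arm_command", "kwargs": {
  "slide": [
    [-1.5,0,0.1],
    [-1.5,0,0.1],
    [-1.5,0,0.1],
    [-1.5,0,0],
    [0,0,0],
    [0,0,0]
  ],
  "turn": [0,0,0,0,0,0],
  "grip": [1,1,1,1,1,1]
}}

```text
clock: 12.88
position: [0.4923, -0.0031, 0.0237]
ee_rot: [0.079, 0.997, 0.0, -0.0]
ft_force: [-5.8, 0.8, -1.3]
grip_width: 0.459
```

>>> {"fn": "arm_command", "kwargs": {
  "slide": [
    [-1,0,0.1],
    [-1,0,0.1],
    [-1,0,0],
    [0,0,0],
    [0,0,0]
  ],
  "turn": [0,0,0,0,0],
  "grip": [1,1,1,1,1]
}}

```text
clock: 13.3
position: [0.4951, -0.0036, 0.0236]
ee_rot: [0.079, 0.997, 0.0, -0.0]
ft_force: [-7.9, 1.7, 1.7]
grip_width: 0.456
```

Run:
```python
from m import *
o=manip.get_obs(); A=R.from_quat(o['ee_rot']).as_matrix();print(o['clock'],o['position'],A,o['ft_force'],o['torque'])
print('yaw',np.degrees(np.arctan2(-A[1,0],-A[0,0])))
im,ci=snap('wrist','w8.png');t,_=snap('top','t8.png')
cv2.imwrite('pics/t8c.png',cv2.resize(t[130:280,220:360],None,fx=4,fy=4,interpolation=cv2.INTER_CUBIC))
cv2.imwrite('pics/w8c.png',cv2.resize(im[60:340,210:430],None,fx=3,fy=2.1,interpolation=cv2.INTER_CUBIC))
```

```text
13.3 [ 0.4951 -0.0036  0.0236] [[-0.9876  0.1572 -0.0006]
 [ 0.1572  0.9876  0.0003]
 [ 0.0007  0.0002 -1.    ]] [-7.9395  1.7139  1.6735] [0.2622 1.5043 0.0936]
yaw -9.041533955285724
```

View pics/w8c.png

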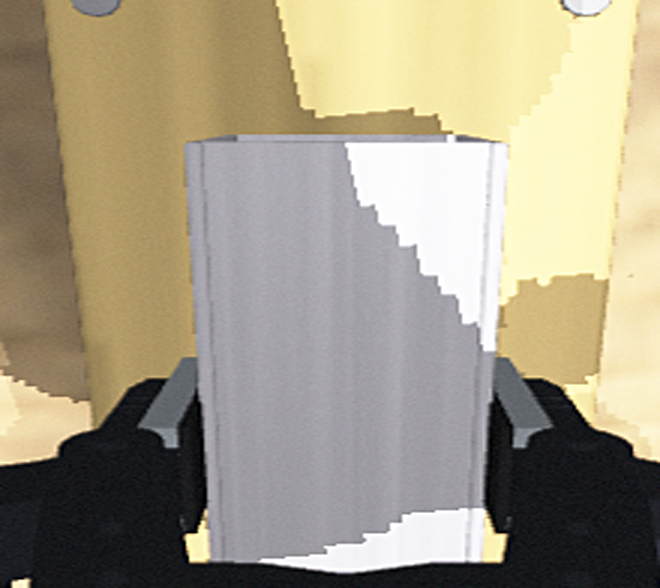

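View pics/t8c.png

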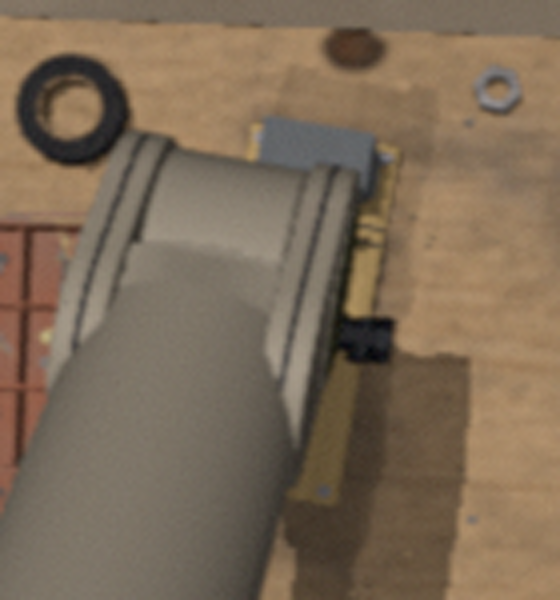

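>>> {"fn": "arm_command", "kwargs": {
  "slide": [
    [-1,0,0],
    [-1,0,0],
    [-0.8,0,0],
    [0,0,0],
    [0,0,0]
  ],
  "turn": [0,0,0,0,0],
  "grip": [1,1,1,1,1]
}}

```text
clock: 13.82
position: [0.4976, -0.004, 0.0236]
ee_rot: [0.079, 0.997, 0.0, -0.001]
ft_force: [-8.9, 1.8, 2.3]
grip_width: 0.455
```

>>> {"fn": "arm_command", "kwargs": {
  "slide": [
    [-1,0,0],
    [-0.8,0,0],
    [0,0,0],
    [0,0,0],
    [0,0,0]
  ],
  "turn": [0,0,0,0,0],
  "grip": [1,1,1,1,1]
}}

```text
clock: 14.23
position: [0.4992, -0.0042, 0.0235]
ee_rot: [0.079, 0.997, 0.0, -0.001]
ft_force: [-9.6, 0.6, 2.9]
grip_width: 0.453
```

Run:
```python
from m import *
o=manip.get_obs(); A=R.from_quat(o['ee_rot']).as_matrix();print(o['clock'],o['position'],A,o['ft_force'],o['torque'],o['grip_width'])
print('yaw',np.degrees(np.arctan2(-A[1,0],-A[0,0])))
im,ci=snap('wrist','w9.png');t,_=snap('top','t9.png');s,_=snap('scene','s9.png')
cv2.imwrite('pics/s9c.png',cv2.resize(s[150:260,240:360],None,fx=5,fy=5,interpolation=cv2.INTER_CUBIC))
cv2.imwrite('pics/w9c.png',cv2.resize(im[60:340,210:430],None,fx=3,fy=2.1,interpolation=cv2.INTER_CUBIC))
for c in ['top','scene']:
  for t in ['plate_face','plug_face']:
    for r in manip.tip_of(t,c)[:1]: print(t,c,round(r['score'],2),toworld(manip.camera_info(c),r['xyz']))
```

```text
14.2333 [ 0.4992 -0.0042  0.0235] [[-0.9876  0.1572 -0.0016]
 [ 0.1572  0.9876  0.0005]
 [ 0.0016  0.0002 -1.    ]] [-9.5918  0.6105  2.8643] [0.3193 1.8772 0.0796] 0.4525211967095289
yaw -9.042049728579622
plate_face scene 0.56 [ 0.5672 -0.0161  0.0354]
```

View pics/s9c.png

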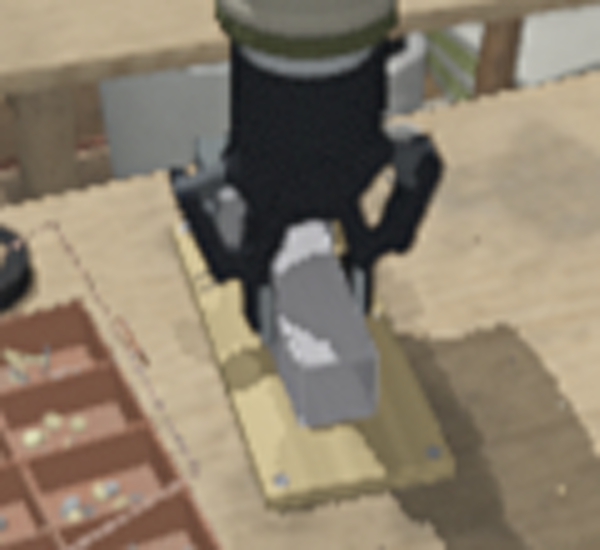

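View pics/w9c.png

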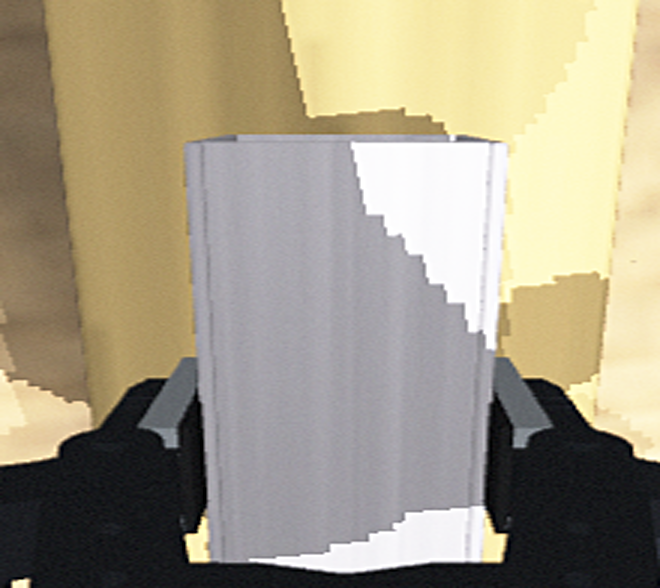

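>>> {"fn": "arm_command", "kwargs": {
  "slide": [
    [-0.6,0,0],
    [-0.5,0,0],
    [0,0,0],
    [0,0,0],
    [0,0,0],
    [0,0,0],
    [0,0,0],
    [0,0,0]
  ],
  "turn": [0,0,0,0,0,0,0,0],
  "grip": [1,1,1,1,1,1,1,1]
}}

```text
clock: 15.25
position: [0.5002, -0.0044, 0.0235]
ee_rot: [0.079, 0.997, 0.0, -0.001]
ft_force: [-10.4, 1.4, 3.2]
grip_width: 0.457
```

Run:
```python
from m import *
F=[]
for i in range(10):
    manip.camera('scene'); o=manip.get_obs(); F.append(np.r_[o['ft_force'],o['position']])
print(o['clock'],np.mean(F,0),np.std(F,0))
f=np.mean(F,0);u=np.array([.9877,-.1564,0]);print('Fu',f[:3]@u,'tube x',(f[3:]-np.array([.4786,0,0]))@u,'lat',(f[3:]-np.array([.4786,0,0]))@np.array([.1564,.9877,0]))
for r in manip.tip_of('plate_face','scene')[:1]: print(r['score'],toworld(manip.camera_info('scene'),r['xyz']))
```

```text
15.75 [-10.4234   1.3086   3.8284   0.5001  -0.0044   0.0235] [0.419  0.5687 0.5228 0.     0.     0.    ]
Fu -10.49984480101168 tube x 0.021965531668474137 lat -0.0009590422746839387
0.55 [ 0.5687 -0.017   0.0325]
```

Run:
```python
from m import *
ci=manip.camera_info('wrist'); c=lambda x,y:(210+x/3,60+y/2.1)
e=[ray(ci,c(*q),.012) for q in [(47,20),(636,20),(78,290),(608,290)]]
t=[ray(ci,c(*q),.052) for q in [(186,142),(508,142),(214,560),(484,560)]]
u=np.array([.9877,-.1564,0]);v=np.array([.1564,.9877,0])
m=(e[0]+e[1])/2;n=(e[2]+e[3])/2
a=(t[0]+t[1])/2;b=(t[2]+t[3])/2
print(np.linalg.norm(e[0]-e[1]),np.linalg.norm(e[2]-e[3]),yaw(m,n),'tube',yaw(a,b),(a-m)@v,(b-m)@v,(a-n)@v)
```

```text
0.09221304009051777 0.09238929504841618 -8.93346545228079 tube -8.88691802286643 0.0006573325011647764 0.0008221854744183022 0.0005866815644539728
```

>>> {"fn": "arm_command", "kwargs": {
  "slide": [
    [0,0,0],
    [0,0,0],
    [0,0,0],
    [0,0,0],
    [0,0,0],
    [0,0,0],
    [0,0,0],
    [0,0,0],
    [0,0,0],
    [0,0,0]
  ],
  "turn": [0,0,0,0,0,0,0,0,0,0],
  "grip": [1,1,1,1,1,1,1,1,1,1]
}}

```text
clock: 16.63
position: [0.5002, -0.0044, 0.0235]
ee_rot: [0.079, 0.997, 0.0, -0.001]
ft_force: [-10.4, 1.5, 4.0]
grip_width: 0.458
```

>>> {"fn": "arm_command", "kwargs": {
  "slide": [
    [0,0,0],
    [0,0,0],
    [0,0,0],
    [0,0,0],
    [0,0,0],
    [0,0,0],
    [0,0,0],
    [0,0,0],
    [0,0,0],
    [0,0,0]
  ],
  "turn": [0,0,0,0,0,0,0,0,0,0],
  "grip": [1,1,1,1,1,1,1,1,1,1]
}}

```text
clock: 17.47
position: [0.5001, -0.0044, 0.0235]
ee_rot: [0.079, 0.997, 0.0, -0.001]
ft_force: [-10.9, 2.7, 4.3]
grip_width: 0.455
```

>>> {"fn": "arm_command", "kwargs": {
  "slide": [
    [0,0,0],
    [0,0,0],
    [0,0,0],
    [0,0,0],
    [0,0,0],
    [0,0,0],
    [0,0,0],
    [0,0,0],
    [0,0,0],
    [0,0,0]
  ],
  "turn": [0,0,0,0,0,0,0,0,0,0],
  "grip": [1,1,1,1,1,1,1,1,1,1]
}}

```text
clock: 18.3
position: [0.5002, -0.0044, 0.0235]
ee_rot: [0.079, 0.997, 0.0, -0.001]
ft_force: [-10.3, 1.8, 3.6]
grip_width: 0.459
```

>>> {"fn": "arm_command", "kwargs": {
  "slide": [
    [0,0,0],
    [0,0,0],
    [0,0,0],
    [0,0,0],
    [0,0,0],
    [0,0,0],
    [0,0,0],
    [0,0,0],
    [0,0,0],
    [0,0,0]
  ],
  "turn": [0,0,0,0,0,0,0,0,0,0],
  "grip": [1,1,1,1,1,1,1,1,1,1]
}}

```text
clock: 19.13
position: [0.5002, -0.0044, 0.0235]
ee_rot: [0.079, 0.997, 0.0, -0.001]
ft_force: [-10.7, 0.9, 4.5]
grip_width: 0.454
```

Steady at about 10.5 N for almost 4 s. The tube is within 0.2° of the bed's line and under 1 mm off centre, so I'm handing in.

```bash
python3 -c "
from workcell import manip
print(manip.hand_in())"
```

```text
the job is handed in; nothing more can be done
None
```

The tube is flat on the bed with its plug against the stop plate, and the arm is still holding the push. I handed the job in at about 19 s.

**What I did:** I gripped the tube at mid-length, laid it on the bed (bed contact showed as a force rise at the expected height) and pushed it along the jig's axis.

**Push:** about 10.5 N along the jig, averaged over ten readings. It stayed steady for almost 4 s, with the hand position constant to 0.1 mm.

**Plate position:** about 17 mm by the arm's position, taking the plug as fully home. By force it is 14 to 17.5 mm, allowing for friction on the bed. The picture network suggested about 20 mm, but it is only good to about 4 mm. All of these lie between the scribed lines and short of the end stop.

**Alignment:** the tube is parallel to the bed within about 0.2°. The last wrist picture put it 0.6 to 0.8 mm left of centre; the arm's position put it 0.3 to 1 mm to the other side.

**Not confirmed by eye:**
- **Plug and plate:** the hand hid both at the hold. That the plug is fully home is inferred from pushing at more than twice the 4 N it takes to slide.
- **Excess force on the way:** the tube briefly pressed on the bed at about 24 N down, once while being set down and again during the push. I eased it off both times.

**Other things:** the hand stayed off the jig by its geometry (fingertips about 11 mm above the bed). I did not touch the other things on the bench, though I did not measure them again at the end.

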